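Load two barrel blanks into the spring magazine

ROBOT

A 6-joint arm with a two-finger parallel gripper is mounted at the origin on a cart in front of the work surface, level with it; the furniture and walls round the work are solid. World frame = base frame: x ahead of the robot, y to its left, z up, the work surface at z = 0. Lengths are in mm, angles in rad, forces in N, time in s.
With the tool pointing down it reaches from about 325 to 775 mm from the base axis. Payload 5.5 kg.
Tool frame: the origin (TCP) lies at the very end of the fingers, on their centre line; the grasp point (between the pads) lies 19 mm behind it; z points along the fingers, y is the line along which they close (so a half turn about z gives the same grasp; the last joint's range is limited). The gripper opens to 88 mm and grips with 3 to 60 N. Pads are 20 mm wide; open, the fingers measure 115 mm over their backs; the gripper's body (75 mm by 178 mm) begins 61 mm behind the grasp point.
Start: joints at [1.092, 0.091, 1.231, -0, 1.82, -0.057], TCP at [245.648, 547.424, 222.631] pointing down, gripper open.
Joint ranges: [-2.87, 2.87], [-0.86, 2.18], [0.17, 2.46], [-1.51, 4.65], [0.06, 2.69], [-2.65, 2.65]. Speed limits (rad/s): [2.57, 2.57, 3.01, 3.14, 3.14, 3.14].

INTERFACE

Orientations are given as a unit quaternion [w, x, y, z].
In Python, from cell import r gives the robot as it stands.
- The arm moves only by the shell command python3 steer.py [OPENING] [FORCE], which reads ROWS from standard input. ROWS is a JSON list of rows, 1 to 12 of them, each an object with the fields dx, dy, dz (the shift in mm), ax, ay, az (a rotation vector in rad); a field left out counts as zero; each row shifts and turns the commanded pose from where the row before left it, along the tool's axes as they then stand; what a row does not reach is not made up. A row lasts 1/10 s, in which the tool goes at most 50 mm and 0.15 rad, less where a joint would pass 70% of its speed; a pose out of reach is approached as far as the arm can. OPENING is the finger opening in mm, set as the command begins (- or left out keeps the last). The fingers move at their own pace and stop on an object; FORCE is the grip in N (left out, the last holds). Time passes only in rows, so rows that do not move let the fingers close. It prints the time, the measured TCP pose, the force, the opening and the grip force at its end. Input that does not fit is refused with a message, and nothing moves.
- r.read_state(): the state, without advancing time (a new reading comes with each control period).
- r.grab_frame(name): name is "scene" or "top" or "wrist"; returns a dict with "frame" (384x512x3 uint8, red, green, blue), "mtx" (3x3 intrinsics, pixels), "R" (3x3) and "t" (3): a world point X has camera coordinates R X + t; the wrist camera has in their place "mount" (4x4, takes a point from camera to tool coordinates, whose origin is the TCP and whose axes are the flange's). Camera axes: x right, y down, z forward; pixel columns grow to the right and rows downward; lengths in mm; the calibration is good to about 2 mm. The wrist camera is an equidistant fisheye: a pixel r from the principal point sees the ray r / f radians off the axis. A picture is of the moment at which its call begins: read the wrist's pose just before it. There is no depth.
- r.close_job(): hands the job in; it is judged then, once.
The state is a dict: "t": time; "joint_pos": joint angles; "qd": joint speeds; "joint_efforts": joint torques, N m; "position": TCP position; "eef_rot": TCP orientation; "contact_force": force on the tool from outside, world axes, zero at the start; "wrist_torque": the same for the moment, N m; "grip_width": finger opening in mm; "grip_force": force on a finger pad.
Only numpy, scipy, OpenCV 4.12 (cv2) and the standard library are available. Lean on these libraries where they do the work, as an engineer would, in place of code of your own. Each camera call takes 0.05 s, during which the arm holds its last target. There are 200 camera calls.

TASK

Load both brass barrel blanks into the spring magazine: swing the keeper arm clear of the mouth, slide each blank along the loading rail over the mouth, without lifting it off, and press it straight down against the spring until both catches snap over it, one blank on top of the other. Then swing the keeper arm back fully across the mouth, and leave the tools and tins round the magazine where they are.

Things in the scene. Friction and masses are not known exactly. Their poses are not given: they have to be found in the camera images.
- magazine: Spring magazine with loading rail, fixed on the bench: an upright square column of grey plates, 58 mm square inside, open at the top (the mouth), on a dark steel base plate (x +-41, y -215 to +62 mm). Origin on the bench under the column's centre, z up; the rail runs from the column along its own -y. Catch housings reach to x = +-58 mm beside the mouth, no higher than z = 100 mm.
- mouth (a point): Centre of the mouth at rail bed height (z = 95 mm); axes of the magazine. The catch noses' undersides lie 6.5 mm below it, 49 mm apart between tips (across x). A blank pushed over the mouth meets the end wall (y = +29, top z = 100 mm), drops about 1 mm and rests or leans on the bevelled noses. Latched, the top blank's upper face is 6.5 mm below this point.
- rail_end (a point): Middle of the rail's open end, 215 mm from the mouth along the magazine's -y, on the bed. The bed is level, 95 mm above the bench and 58 mm wide, between two cheeks 6 mm thick that rise 5 mm above it.
- follower (a joint): How far the flat spring follower in the column is pressed down (m): 0 empty, its top level with the undersides of the catch noses; about 0.012 with one latched blank, 0.024 with two; stop at 0.052. It pushes up with 5 N at 0 and 0.35 N more per mm.
- catch_front (a joint): How far the sprung catch on the robot's side of the mouth (magazine -x) is pushed back (m): 0 sprung out over the mouth, about 0.004 while a blank passes; spring 1.5 to 3 N. Bevelled on top, flat below: it snaps over a blank whose upper face is pressed 1 to 3 mm below the nose, about 9 mm below point mouth.
- catch_back (a joint): The same for the catch on the far side of the mouth (magazine +x).
- keeper (a joint): Angle of the keeper arm (rad): 0 fully shut, along the magazine's -y across the mouth (stop); grows as it swings, counter-clockwise from above, towards the magazine's +x (away from the robot), to 1.6 at the open stop (along +x). Stays where left (friction 0.06 N m). The mouth is clear from 1.1 on. An unlatched blank in the mouth blocks it.
- keeper_pivot (a point): Pivot axis of the keeper arm (vertical), 44 mm from the mouth along the magazine's +y, at the height of the rail bed.
- keeper_post (a point): Middle of the upright thumb post on the keeper arm: a steel pin 13 mm thick, from 106 to 132 mm above the bench, 56 mm from the pivot. The arm is a flat steel bar 14 mm wide, reaching 76 mm past the pivot, 101 to 106 mm above the bench.
- blank_a: Barrel blank: plain turned brass disc, 56 mm in diameter, 12 mm thick, 9 mm bore, 0.2 kg, lying flat on the loading rail, the nearer of the two to the mouth. Origin in the centre of its underside, z along its axis.
- blank_b: Barrel blank like blank_a, lying on the rail behind it, farther from the mouth; pushed, it pushes blank_a before it.
- oil_can: Bystander, to be left alone: red oil can with a thin curved spout, 62 x 93 x 155 mm.
- loupe: Bystander, to be left alone: black watchmaker's loupe, 45 mm across, 35 mm tall.
- parts_tin_2: Bystander, to be left alone: round brass-coloured lidded tin, 39 mm across, 22 mm tall, standing on the bench just past the open end of the loading rail.
- tweezers: Bystander, to be left alone: steel tweezers lying on the bench, 117 mm long.
- brass_hammer: Bystander, to be left alone: small hammer with a brass head and a wooden handle, 166 mm long, lying on the bench.
- steel_block: Bystander, to be left alone: ground steel setting plate, 95 x 65 x 14 mm, lying on the bench left of the magazine.

How it is judged:
By the outcome, as a careful person would: the job done as asked, in the order asked, and still so for the second after the job is handed in, with the robot touching nothing.
It also fails if it takes over 54 s, if anything falls off the work surface, if the arm or the gripper's body presses on something with over 40 N, if the wrist force passes 120 N, or if a joint passes its speed limit or range.

## Working session

There is one attempt and no reset: what is moved stays moved. The work goes in short steps, Python scripts to look and compute and a shell command to move; the robot and the scene stay as the last step left them, time stands still between calls to the robot, and variables do not carry over. Pictures are saved under pics/ and viewed, at most 10 in all, crops included, and the job is handed in when it is done.

```bash
ls; mkdir -p pics; python3 - <<'E'
from cell import r
import cv2,numpy as np
s=r.read_state();print(s)
for n in("top","scene"):
    g=r.grab_frame(n);f=g["frame"];cv2.imwrite(f"pics/{n}0.png",cv2.resize(f[:,:,::-1],(800,600),interpolation=cv2.INTER_CUBIC))
    np.savez(f"{n}0.npz",**g)
    print(n,g["mtx"].tolist(),g["R"].tolist(),g["t"].tolist())
E
```

```text
cell.py
pics
steer.py
{'t': 0.0, 'joint_pos': array([ 1.09228905e+00,  9.18389159e-02,  1.23183818e+00, -1.95854627e-06,
        1.81978521e+00, -5.67266238e-02]), 'qd': array([ 0.00010286,  0.00072974, -0.00042331,  0.00017784, -0.0010476 ,
        0.00038341]), 'joint_efforts': array([ 1.55639216e-03, -4.46444929e+01, -4.06445074e+01,  7.00194295e-02,
        2.87727808e-02, -1.41532255e-04]), 'position': array([245.51850664, 547.15923414, 221.54575123]), 'eef_rot': array([-2.46283970e-04,  2.09330729e-01,  9.77844452e-01, -9.01799777e-04]), 'contact_force': array([-0.47384783, -0.16970627, -0.23071564]), 'wrist_torque': array([ 0.03675372,  0.02059693, -0.00317922]), 'grip_force': 0.0, 'grip_width': 87.49072512253272}
top [[494.6560211748076, 0.0, 254.8241634283097], [0.0, 494.6560211748076, 183.47015093848628], [0.0, 0.0, 1.0]] [[-0.020311572369748104, -0.9997289888920339, 0.01137491963839155], [-0.9988534956173842, 0.01979786332113464, -0.04358599431985001], [0.04334898292694783, -0.012247178321109284, -0.9989849209584548]] [-217.57781840605395, 514.6481435514272, 1467.102872150678]
scene [[358.34486117168365, 0.0, 250.2284822715991], [0.0, 358.34486117168365, 193.4429241174883], [0.0, 0.0, 1.0]] [[-0.5232537259214066, -0.8519938881626472, 0.017662186808542712], [-0.6475685475868993, 0.38406193520154386, -0.6581423904486312], [0.5539499205574084, -0.35581293464788405, -0.7526862832891943]] [89.26427206322082, 475.964895832577, 592.7434649788786]
```

View pics/top0.png

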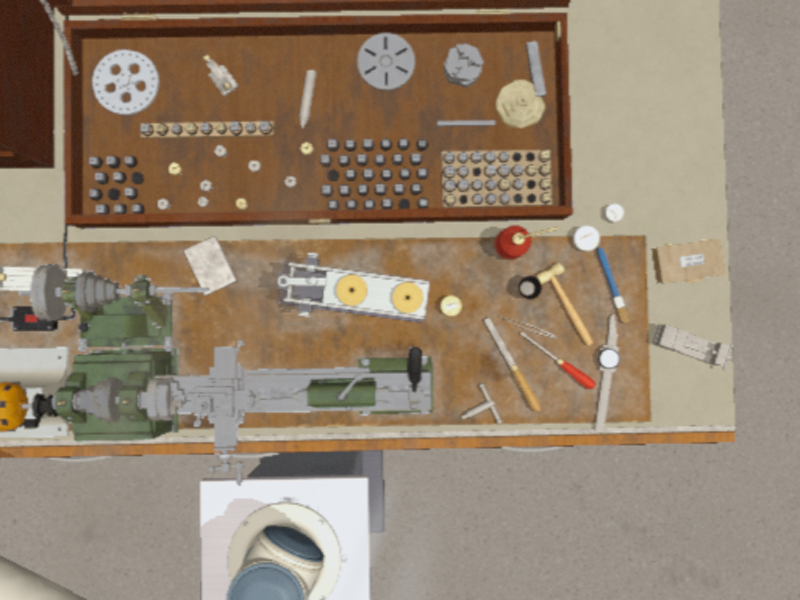

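View pics/scene0.png

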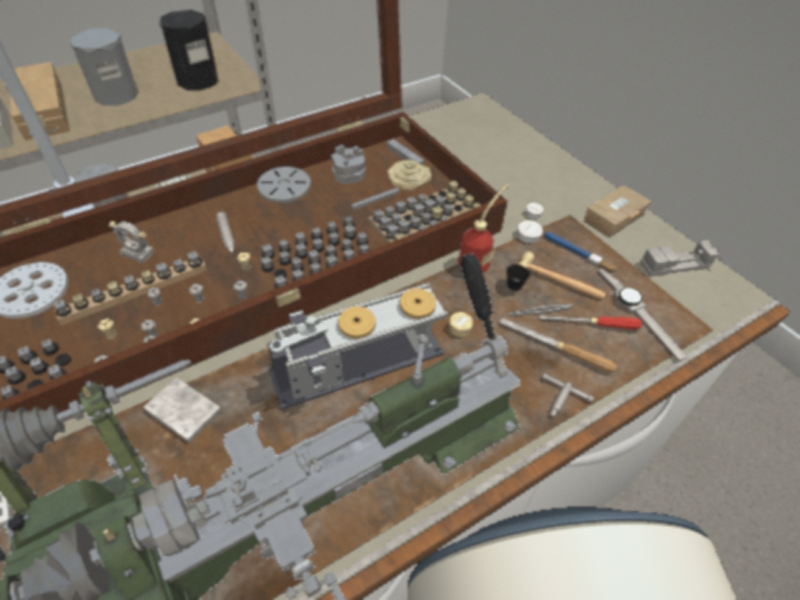

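Top view: the blanks are at about (352,290) and (408,297), the keeper pivot near (284,281), and the rail end near (428,298). I'll zoom in next.

```bash
cat > h.py <<'E'
import numpy as np,cv2
def px2w(g,u,v,z):
    K,R,t=g["mtx"],g["R"],g["t"]; d=R.T@np.linalg.inv(K)@np.array([u,v,1.]); c=-R.T@t
    return c+d*(z-c[2])/d[2]
def w2px(g,X):
    c=g["R"]@np.asarray(X,float)+g["t"]; p=g["mtx"]@c; return p[:2]/p[2]
E
python3 - <<'E'
import numpy as np,cv2
from h import *
a=np.load("top0.npz");f=a["frame"][:,:,::-1]
t=cv2.resize(f[155:215,170:290],(800,400),interpolation=cv2.INTER_CUBIC)
cv2.imwrite("pics/topz.png",t)
b=np.load("scene0.npz");f2=b["frame"][:,:,::-1]
cv2.imwrite("pics/scz.png",cv2.resize(f2[175:260,165:305],(800,486),interpolation=cv2.INTER_CUBIC))
for n,g in(("top",a),("scene",b)):
    hsv=cv2.cvtColor(g["frame"],cv2.COLOR_RGB2HSV)
    m=cv2.inRange(hsv,(12,110,150),(32,255,255))
    k,l,st,c=cv2.connectedComponentsWithStats(m)
    for i in range(1,k):
        if st[i,4]>60: print(n,st[i],c[i],px2w(g,*c[i],107).round(1))
E
```

```text
top [253 153  12  12  62] [257.16129032 158.19354839] [ 576.9 -234.7  107. ]
top [150 154  23  10  65] [161.56923077 157.4       ] [584.3  32.9 107. ]
top [250 165  28  15 104] [262.84615385 173.40384615] [ 533.9 -249.8  107. ]
top [395 171  21  99 757] [408.82430647 224.16380449] [ 383.5 -655.5  107. ]
top [216 176  18  19 264] [224.61363636 185.18939394] [ 502.9 -142.1  107. ]
top [353 178  28  50 228] [367.25438596 199.50438596] [ 454.9 -540.9  107. ]
top [252 181  18  19 254] [260.24015748 189.8503937 ] [ 487.9 -241.5  107. ]
top [274 181  16  19 102] [279.18627451 186.84313725] [ 495.3 -294.7  107. ]
top [290 184  23  24 201] [300.99502488 195.92039801] [ 468.6 -355.2  107. ]
top [115 188   9  15  75] [119.32       194.14666667] [483.8 151.7 107. ]
top [135 192  34  37 405] [153.42716049 209.98518519] [437.7  57.3 107. ]
top [319 193  10  10  76] [323.96052632 197.85526316] [ 461.9 -419.5  107. ]
top [223 202  32  19 207] [240.03381643 208.83574879] [ 436. -184.  107.]
top [254 205  15  13  97] [261.64948454 210.1443299 ] [ 431.1 -244.3  107. ]
top [171 207  16  15  70] [177.785
[... 720 characters left out ...]
p [  0 284 139   9 833] [ 70.48619448 287.75990396] [227.8 288.3 107. ]
scene [257 186  21  16 269] [266.79182156 193.62453532] [ 484.7 -237.6  107. ]
scene [218 197  21  18 302] [227.91721854 205.70198675] [ 499.7 -138.7  107. ]
scene [477 204  15  11  73] [484.01369863 208.8630137 ] [ 182.8 -652.9  107. ]
scene [361 221  33  16 136] [377.79411765 228.27205882] [ 271.3 -395.2  107. ]
scene [415 236  27  18 119] [429.5210084  244.33613445] [ 182.2 -461.3  107. ]
scene [363 277  17  13 103] [370.31067961 282.37864078] [ 182.4 -286.3  107. ]
scene [337 290  24  17 159] [347.17610063 297.24528302] [ 182.5 -225.3  107. ]
scene [255 338  28  23 197] [268.31979695 348.81725888] [181.4 -41.6 107. ]
```

View pics/topz.png

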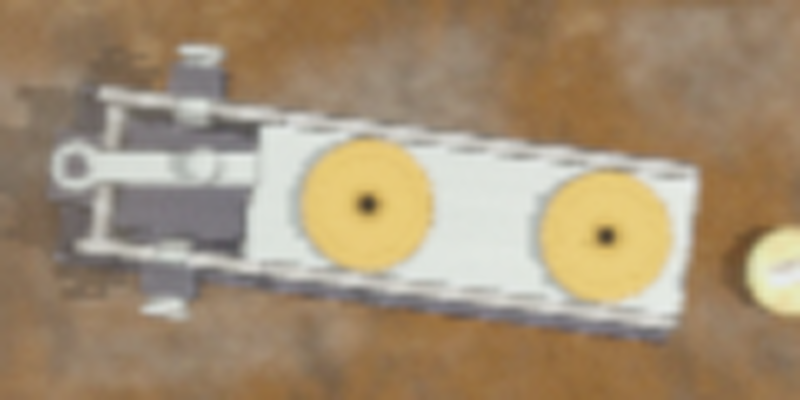

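View pics/scz.png

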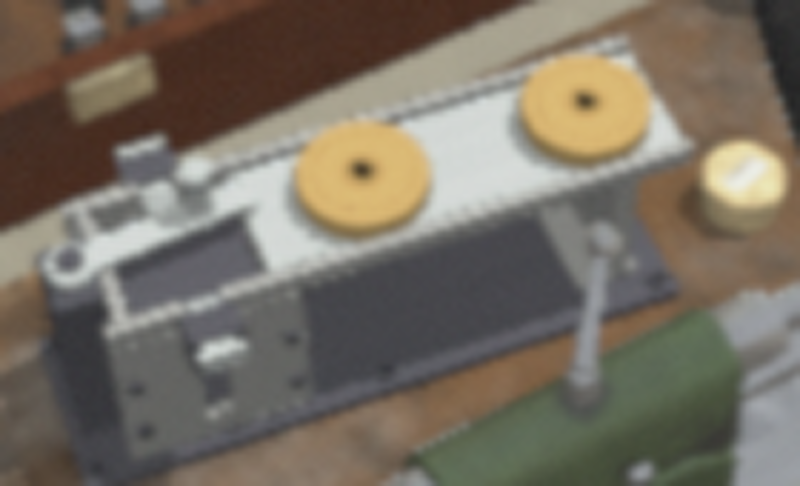

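Zoomed views: the keeper arm lies over the mouth from its pivot at zoom (75,165), slightly open. The post top is at (200,160), the blank bores at (367,204) and (606,236), and the cheek ends at (697,168) and (678,327). I'll fit the magazine pose.

```bash
python3 - <<'E'
import numpy as np
from scipy.optimize import least_squares
from h import *
G={n:dict(np.load(n+"0.npz")) for n in("top","scene")}
T=lambda x,y:(170+(x+.5)/6.6667-.5,155+(y+.5)/6.6667-.5)
S=lambda x,y:(165+(x+.5)/5.714-.5,175+(y+.5)/5.714-.5)
# name, model (None for blank along rail index / post)
obs=[("top",T(75,165),"piv"),("scene",S(68,262),"piv"),
("top",T(697,168),(35,-215,100)),("top",T(678,325),(-35,-215,100)),
("scene",S(630,40),(35,-215,100)),("scene",S(692,148),(-35,-215,100)),
("top",T(367,204),"a"),("scene",S(362,170),"a"),("top",T(606,236),"b"),("scene",S(586,101),"b"),
("top",T(200,160),"post"),("scene",S(197,165),"post")]
def mod(p,m):
    x0,y0,w,ya,yb,q=p
    m={"piv":(0,44,106),"a":(0,ya,107),"b":(0,yb,107),"post":(56*np.sin(q),44-56*np.cos(q),132)}.get(m,m) if isinstance(m,str) else m
    c,s=np.cos(w),np.sin(w);return np.array([x0+c*m[0]-s*m[1],y0+s*m[0]+c*m[1],m[2]])
def res(p,cams=("top","scene")):
    return np.concatenate([w2px(G[n],mod(p,m))-uv for n,uv,m in obs if n in cams])
for cams in(("top","scene"),("top",),("scene",)):
    s=least_squares(lambda p:res(p,cams),[505,-60,-.13,-80,-180,.1],x_scale=[10,10,.1,10,10,.1])
    print(cams,s.x.round(3),np.abs(s.fun).max().round(2));
    print({k:mod(s.x,k).round(1).tolist() for k in("piv","a","b","post")})
    if len(cams)==2:print(s.fun.round(1).tolist())
E
```

```text
('top', 'scene') [ 5.15465e+02 -6.31530e+01 -1.56000e-01 -7.91190e+01 -1.80320e+02
  1.31000e-01] 0.94
{'piv': [522.3, -19.7, 106.0], 'a': [503.1, -141.3, 107.0], 'b': [487.4, -241.3, 107.0], 'post': [520.9, -75.7, 132.0]}
[-0.1, -0.2, 0.5, -0.3, -0.1, -0.3, -0.6, 0.8, -0.8, -0.9, 0.7, -0.1, -0.3, -0.1, 0.3, -0.1, -0.3, 0.1, 0.3, 0.1, 0.3, 0.2, -0.4, 0.0]
('top',) [ 5.14939e+02 -6.34610e+01 -1.51000e-01 -7.95790e+01 -1.80769e+02
  1.49000e-01] 0.56
{'piv': [521.5, -20.0, 106.0], 'a': [503.0, -142.1, 107.0], 'b': [487.8, -242.2, 107.0], 'post': [521.5, -76.0, 132.0]}
('scene',) [ 5.15902e+02 -6.28280e+01 -1.63000e-01 -7.88750e+01 -1.79859e+02
  1.14000e-01] 0.7
{'piv': [523.0, -19.4, 106.0], 'a': [503.1, -140.7, 107.0], 'b': [486.7, -240.3, 107.0], 'post': [520.3, -75.3, 132.0]}
```
Good. Fit good to ~1mm: mag origin (515.4,-63.2), yaw -0.154. Blanks could be within ±1 mm lateral.

```bash
cat >> h.py <<'E'
from scipy.spatial.transform import Rotation as Ro
M0=np.array([515.3,-63.2]);W=-0.155
def mag(x,y):
    c,s=np.cos(W),np.sin(W);return M0+[c*x-s*y,s*x+c*y]
def show(s):
    q=s["eef_rot"];R=Ro.from_quat([q[1],q[2],q[3],q[0]]);m=R.as_matrix()
    yaw=np.arctan2(m[1,1],m[0,1]);d=s["position"][:2]-M0;c,sn=np.cos(W),np.sin(W)
    print("t",round(s["t"],2),"pos",s["position"].round(1),"mag",(np.array([c*d[0]+sn*d[1],-sn*d[0]+c*d[1]])).round(1),"yaw-W",round(yaw-W,3),"zdir",m[:,2].round(3),"F",s["contact_force"].round(1),"w",round(s["grip_width"],1),"gf",round(s["grip_force"],1))
    return m,yaw
def to(s,x,y,z,yaw=None):
    "tool-axis shift to magazine point x,y at height z (shift first), and turn about tool z to yaw rel. to magazine"
    m,cy=show(s);p=np.r_[mag(x,y),z];print("shift",(m.T@(p-s["position"])).round(1),"turn", None if yaw is None else round(-(yaw+W-cy),3))
E
echo '[{"dz":-15,"az":0.147},{"dz":-15,"az":0.147},{"dz":-15,"az":0.147},{"dz":-10,"az":0.147},{"dz":-10,"az":0.147},{"dz":-10,"az":0.147},{"az":0.147},{"az":0.147}]' | python3 steer.py 30 5
python3 - <<'E'
from cell import r
from h import *
q=.13;to(r.read_state(),56*np.sin(q),44-56*np.cos(q),200,q)
E
```

```text
t: 0.9
position: [245.7, 547.5, 297.6]
eef_rot: [0.0, 0.719, 0.695, -0.0]
contact_force: [1.0, 0.3, -0.8]
grip_width: 30.7
grip_force: 0.0
t 0.9 pos [245.7 547.5 297.6] mag [-360.7  561.8] yaw-W 0.122 zdir [-0. -0. -1.] F [ 1.   0.3 -0.8] w 30.7 gf 0.0
shift [-613.8  295.5   97.6] turn -0.008
```

```bash
echo '[{"dx":-44,"dy":21},{"dx":-44,"dy":21},{"dx":-44,"dy":21},{"dx":-44,"dy":21},{"dx":-44,"dy":21},{"dx":-44,"dy":21},{"dx":-44,"dy":21},{"dx":-44,"dy":21},{"dx":-44,"dy":21},{"dx":-44,"dy":21},{"dx":-44,"dy":21},{"dx":-44,"dy":21}]' | python3 steer.py >/dev/null
echo '[{"dx":-44,"dy":21,"dz":20},{"dx":-40,"dy":20,"dz":25},{"dz":40},{}]' | python3 steer.py >/dev/null
python3 - <<'E'
from cell import r
from h import *
q=.13;s=r.read_state();to(s,56*np.sin(q),44-56*np.cos(q),111,q)
g=r.grab_frame("wrist");cv2.imwrite("pics/w1.png",g["frame"][:,:,::-1])
np.savez("w1.npz",p=s["position"],q=s["eef_rot"],**g)
E
```

```text
t 2.5 pos [517.8 -69.6 206.3] mag [ 3.5 -5.9] yaw-W 0.126 zdir [-0.013  0.003 -1.   ] F [-0.  -0.7 -0.3] w 30.5 gf 0.0
shift [-6.3  4.4 95.2] turn -0.004
```

View pics/w1.png

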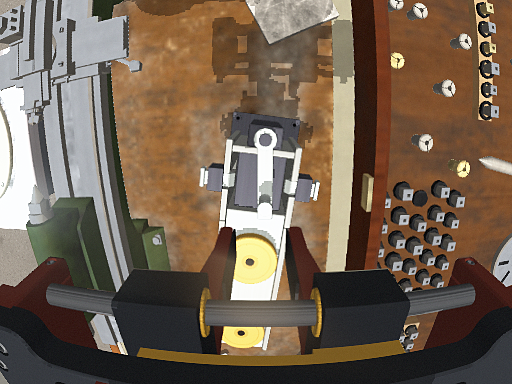

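Wrist view: the pivot is at (264,138), the post top near (264,208), blank A's bore at (250,262), and the column is between the catches at about (210–310,185). I'll check these pixels against the fitted pose.

```bash
cat >> h.py <<'E'
def wpx(d,X):
    q=d["q"];R=Ro.from_quat([q[1],q[2],q[3],q[0]]).as_matrix();Xt=R.T@(np.asarray(X)-d["p"])
    c=np.linalg.inv(d["mount"])@np.r_[Xt,1];c=c[:3];th=np.arctan2(np.hypot(c[0],c[1]),c[2]);u=c[:2]/np.hypot(c[0],c[1])
    K=d["mtx"];return K[:2,2]+K[0,0]*th*u
E
python3 - <<'E'
from h import *
d=dict(np.load("w1.npz"))
for n,x,y,z in(("piv",0,44,106),("post",56*np.sin(.13),44-56*np.cos(.13),132),("a",0,-79.2,107),("mouth L",-58,0,98),("mouth R",58,0,98)):
    X=np.r_[mag(x,y),z]
    p=wpx(d,X);J=(wpx(d,X+[10,0,0])-p)/10; J2=(wpx(d,X+[0,10,0])-p)/10
    print(n,p.round(1),J.round(2),J2.round(2))
f=d["frame"][100:290,180:350]
cv2.imwrite("pics/w1z.png",cv2.resize(f[:,:,::-1],None,fx=3,fy=3,interpolation=cv2.INTER_CUBIC))
E
```

```text
piv [264.5 140.9] [ 1.13 -0.03] [-0.03 -1.12]
post [264.6 210.8] [ 1.18 -0.03] [-0.03 -1.12]
a [248.7 263. ] [ 0.99 -0.02] [-0.05 -0.86]
mouth L [198.2 178.4] [ 1.02 -0.03] [-0.08 -1.02]
mouth R [318.3 193.4] [ 1.01 -0.03] [ 0.03 -1.  ]
```

View pics/w1z.png

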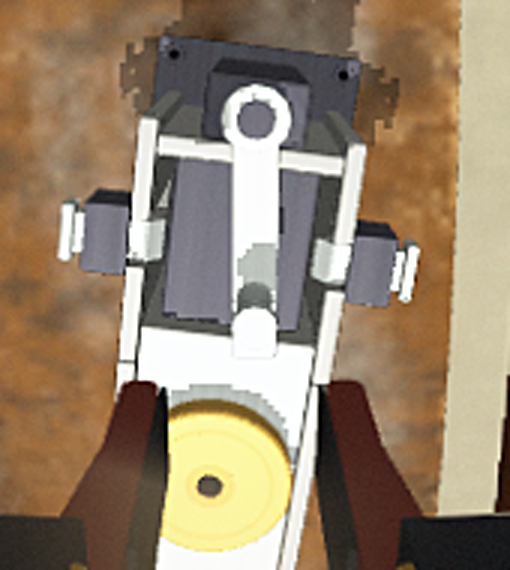

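The wrist view agrees with the fit to about 1.5 mm, so the pose is confirmed. Next I'll descend over the post and grip it.

```bash
sed -i 's/M0=np.array(\[515.3,-63.2\])/M0=np.array([515.7,-62.7])/' h.py
echo '[{"dx":-6,"dy":5,"dz":20},{"dz":35},{"dz":25},{"dz":13},{}]' | python3 steer.py >/dev/null
echo '[{},{},{},{}]' | python3 steer.py 0 5 > /dev/null
python3 - <<'E'
from cell import r
from h import *
s=r.read_state();to(s,56*np.sin(.13),44-56*np.cos(.13),111,.13)
m,y=show(s);p=np.r_[mag(0,44),0];print("pivot in tool",(m.T@(p-s["position"])).round(1))
E
```

```text
t 3.45 pos [526.2 -75.2 123.3] mag [ 12.3 -10.8] yaw-W 0.128 zdir [ 0.003 -0.    -1.   ] F [-1.4  0.6  5.6] w 12.0 gf 5.0
shift [-0.1 -5.1 12.3] turn -0.002
t 3.45 pos [526.2 -75.2 123.3] mag [ 12.3 -10.8] yaw-W 0.128 zdir [ 0.003 -0.    -1.   ] F [-1.4  0.6  5.6] w 12.0 gf 5.0
pivot in tool [ 55.9  -5.5 123.2]
```

```bash

echo '[{},{},{"dz":5},{"dz":5},{}]' | python3 steer.py 24 5
echo '[{},{},{}]' | python3 steer.py 0 5 
python3 - <<'E'
from cell import r
from h import *
s=r.read_state()
m,y=show(s);p=np.r_[mag(0,44),0];print("pivot in tool",(m.T@(p-s["position"])).round(1))
E
```

```text
t: 3.95
position: [524.7, -75.0, 109.6]
eef_rot: [-0.001, 0.717, 0.697, -0.001]
contact_force: [0.3, 1.0, 0.0]
grip_width: 23.8
grip_force: 0.0
t: 4.25
position: [525.5, -75.2, 111.2]
eef_rot: [0.0, 0.717, 0.697, 0.0]
contact_force: [0.9, -0.5, -0.7]
grip_width: 12.0
grip_force: 5.0
t 4.25 pos [525.5 -75.2 111.2] mag [ 11.6 -10.8] yaw-W 0.128 zdir [ 0. -0. -1.] F [ 0.9 -0.5 -0.7] w 12.0 gf 5.0
pivot in tool [ 55.9  -4.5 111.2]
```

```bash

echo '[{"dx":1.2,"dy":7.8,"az":-0.14},{"dx":1.2,"dy":7.8,"az":-0.14},{"dx":1.2,"dy":7.8,"az":-0.14},{"dx":1.2,"dy":7.8,"az":-0.14},{"dx":1.2,"dy":7.8,"az":-0.14},{"dx":1.2,"dy":7.8,"az":-0.14},{"dx":1.2,"dy":7.8,"az":-0.14},{"dx":1.2,"dy":7.8,"az":-0.14},{"dx":1.2,"dy":7.8,"az":-0.14},{}]' | python3 steer.py
python3 - <<'E'
from cell import r
from h import *
s=r.read_state()
m,y=show(s);p=np.r_[mag(0,44),0];print("pivot in tool",(m.T@(p-s["position"])).round(1))
E
```

```text
t: 5.25
position: [576.7, -32.2, 111.2]
eef_rot: [-0.0, 0.167, 0.986, 0.0]
contact_force: [-1.6, 1.4, -0.3]
grip_width: 12.3
grip_force: 5.0
t 5.25 pos [576.7 -32.2 111.2] mag [55.5 39.5] yaw-W 1.39 zdir [-0.001  0.001 -1.   ] F [-1.6  1.4 -0.3] w 12.3 gf 5.0
pivot in tool [ 55.3  -5.6 111.2]
```

```bash

echo '[{},{},{"dz":-25},{"dz":-35}]' | python3 steer.py 26 5 >/dev/null
echo '[{"az":0.139},{"az":0.139},{"az":0.139},{"az":0.139},{"az":0.139},{"az":0.139},{"az":0.139},{"az":0.139},{"az":0.139},{"az":0.139},{}]' | python3 steer.py 0 5 >/dev/null
python3 - <<'E'
from cell import r
from h import *
s=r.read_state();to(s,0,-125,130,0)
E
```

```text
t 6.75 pos [576.9 -33.5 171.5] mag [55.9 38.3] yaw-W -0.005 zdir [ 0.001 -0.    -1.   ] F [0.8 0.6 0. ] w 0.8 gf 0.0
shift [-163.6  -55.1   41.5] turn -0.005
```

```bash

echo '[{"dx":-41,"dy":-14},{"dx":-41,"dy":-14},{"dx":-41,"dy":-14},{"dx":-41,"dy":-14,"dz":20},{"dz":20},{}]' | python3 steer.py >/dev/null
python3 - <<'E'
from cell import r
from h import *
s=r.read_state();to(s,0,-128,98.5,0)
E
```

```text
t 7.35 pos [ 493.9 -187.   128.4] mag [  -2.3 -126.2] yaw-W -0.002 zdir [-0.004  0.002 -1.   ] F [-0.4  0.8 -0.5] w 0.5 gf 0.0
shift [-1.9  2.5 29.9] turn -0.002
```

```bash

echo '[{"dx":-2,"dy":1.5,"dz":14},{"dz":10},{"dz":5.5},{},{"dx":5},{"dx":10},{"dx":15},{"dx":15},{}]' | python3 steer.py
python3 - <<'E'
from cell import r
from h import *
s=r.read_state();to(s,0,-39,98.5,0)
E
```

```text
t: 8.25
position: [504.6, -141.6, 102.1]
eef_rot: [-0.0, 0.759, 0.651, 0.001]
contact_force: [-0.6, -0.9, 0.3]
grip_width: 0.3
grip_force: 0.0
t 8.25 pos [ 504.6 -141.6  102.1] mag [  1.2 -79.7] yaw-W 0.001 zdir [ 0.001  0.001 -1.   ] F [-0.6 -0.9  0.3] w 0.3 gf 0.0
shift [40.7 -1.2  3.7] turn 0.001
```

```bash

echo '[{"dx":10,"dz":2},{"dx":10},{"dx":8},{"dx":6},{"dx":4},{}]' | python3 steer.py
python3 - <<'E'
from cell import r
from h import *
s=r.read_state();to(s,0,-39,98.5,0)
g=r.grab_frame("top");np.savez("top1.npz",**g)
cv2.imwrite("pics/top1.png",cv2.resize(g["frame"][150:220,165:285][:,:,::-1],None,fx=6,fy=6,interpolation=cv2.INTER_CUBIC))
E
```

```text
t: 8.85
position: [510.1, -105.8, 99.6]
eef_rot: [-0.0, 0.76, 0.65, 0.0]
contact_force: [-0.1, 1.0, -0.1]
grip_width: 0.5
grip_force: 0.0
t 8.85 pos [ 510.1 -105.8   99.6] mag [  1.2 -43.4] yaw-W -0.001 zdir [-0.     0.001 -1.   ] F [-0.1  1.  -0.1] w 0.5 gf 0.0
shift [ 4.4 -1.2  1.1] turn -0.001
```

```bash

for i in 1 2; do :; done
echo '[{"dx":2,"dy":-0.5},{"dx":2},{}]' | python3 steer.py
echo '[{"dx":1},{"dx":1},{}]' | python3 steer.py
python3 - <<'E'
from cell import r
from h import *
s=r.read_state();to(s,0,-39,98.5,0)
g=r.grab_frame("wrist");np.savez("w2.npz",p=s["position"],q=s["eef_rot"],**g)
cv2.imwrite("pics/w2.png",cv2.resize(g["frame"][:,:,::-1],None,fx=1.5,fy=1.5,interpolation=cv2.INTER_CUBIC))
E
```

```text
t: 9.2
position: [510.2, -102.4, 99.8]
eef_rot: [-0.0, 0.76, 0.649, 0.0]
contact_force: [0.3, -0.5, 0.9]
grip_width: 0.4
grip_force: 0.3
t: 9.5
position: [510.5, -100.4, 99.8]
eef_rot: [-0.0, 0.76, 0.649, 0.0]
contact_force: [-0.4, -2.0, 0.5]
grip_width: 0.3
grip_force: 0.8
t 9.5 pos [ 510.5 -100.4   99.8] mag [  0.7 -38.1] yaw-W -0.002 zdir [ 0.  0. -1.] F [-0.4 -2.   0.5] w 0.3 gf 0.8
shift [-0.9 -0.7  1.3] turn -0.002
```

View pics/w2.png

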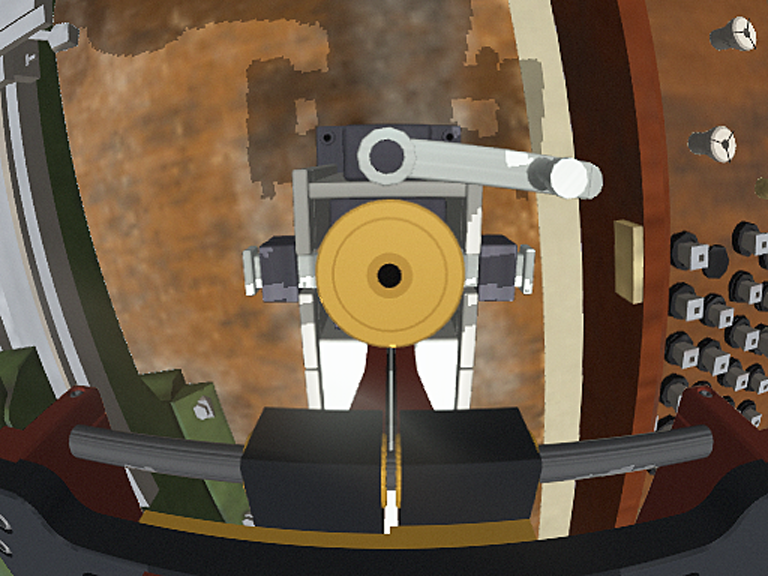

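The keeper is wide open, along +x. Blank A sits over the mouth with its bore at (389,275), about level with the catches. I'll push until the end wall is felt.

```bash

echo '[{"dx":1},{}]' | python3 steer.py
echo '[{"dx":1},{}]' | python3 steer.py
python3 - <<'E'
from h import *
from scipy.optimize import least_squares
d=dict(np.load("w2.npz"))
for z in(106,107): print(least_squares(lambda p:wpx(d,np.r_[mag(*p),z])-[389/1.5-.2,275/1.5-.2],[0,0]).x)
E
```

```text
t: 9.75
position: [510.7, -99.4, 99.8]
eef_rot: [-0.0, 0.76, 0.65, 0.0]
contact_force: [-0.8, -1.1, 0.8]
grip_width: 0.4
grip_force: 0.8
t: 9.95
position: [510.7, -98.9, 99.8]
eef_rot: [0.0, 0.76, 0.649, -0.0]
contact_force: [-1.1, -4.1, 1.5]
grip_width: 0.3
grip_force: 1.9
[0.34956311 2.14658848]
[0.3524156  2.42156197]
```

```bash

echo '[{"dx":-2},{"dz":-20},{"dx":18},{"dx":20,"dy":-0.5},{}]' | python3 steer.py >/dev/null
python3 - <<'E'
from cell import r
from h import *
s=r.read_state();to(s,0.3,0.5,107,0)
E
```

```text
t 10.45 pos [516.1 -60.7 119.8] mag [0.1 2. ] yaw-W 0.001 zdir [ 0.     0.002 -1.   ] F [0.7 0.1 0.5] w 0.4 gf 0.0
shift [-1.5  0.2 12.8] turn 0.001
```

```bash

echo '[{"dx":-1.5,"dz":8},{"dz":4},{"dz":3},{"dz":3},{"dz":3},{}]' | python3 steer.py
echo '[{"dz":3},{"dz":3},{"dz":2},{"dz":2},{"dz":2},{}]' | python3 steer.py
```

```text
t: 11.05
position: [516.1, -65.0, 100.4]
eef_rot: [0.001, 0.761, 0.649, 0.001]
contact_force: [-2.8, 0.6, 8.7]
grip_width: 0.5
grip_force: 4.2
t: 11.65
position: [516.3, -65.0, 88.1]
eef_rot: [0.001, 0.761, 0.649, 0.001]
contact_force: [-1.9, -0.4, 6.2]
grip_width: 0.4
grip_force: 3.4
```

```bash

echo '[{"dz":1.5},{"dz":1.3},{},{}]' | python3 steer.py
echo '[{"dz":-3},{"dz":-3},{}]' | python3 steer.py
```

```text
t: 12.05
position: [516.3, -65.0, 85.6]
eef_rot: [0.001, 0.761, 0.649, 0.001]
contact_force: [-2.1, -0.7, 7.5]
grip_width: 0.0
grip_force: 3.8
t: 12.35
position: [515.8, -64.6, 90.2]
eef_rot: [0.0, 0.761, 0.649, 0.0]
contact_force: [-0.5, 0.9, 0.3]
grip_width: 0.3
grip_force: 0.0
```

Force vanishes at z = 90, so blank A is held down by the catches. I'll retreat and check with a picture on the way to blank B.

```bash

echo '[{"dz":-20},{"dz":-20},{"dx":-40},{}]' | python3 steer.py >/dev/null
python3 - <<'E'
from cell import r
from h import *
s=r.read_state();to(s,0.3,-228,130,0)
g=r.grab_frame("wrist");np.savez("w3.npz",p=s["position"],q=s["eef_rot"],**g)
cv2.imwrite("pics/w3.png",cv2.resize(g["frame"][80:270,160:350][:,:,::-1],None,fx=3,fy=3,interpolation=cv2.INTER_CUBIC))
E
```

```text
t 12.75 pos [ 509.  -106.8  130. ] mag [  0.2 -44.6] yaw-W -0.005 zdir [ 0.    -0.002 -1.   ] F [0.2 0.3 0.4] w 0.4 gf 0.0
shift [-183.4    0.9    0.3] turn -0.005
```

View pics/w3.png

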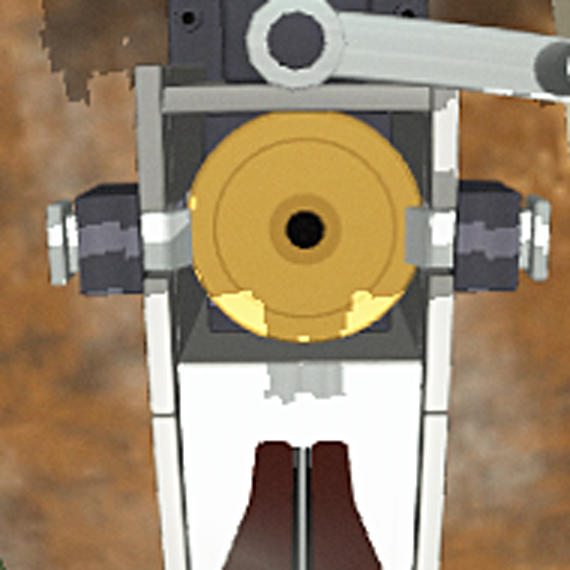

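Both noses are fully out, with their tips symmetric at (190,240) and (405,240), and they overlap the blank. A is latched. Next is blank B.

```bash

echo '[{"dx":-45},{"dx":-45},{"dx":-46},{"dx":-47,"dy":0.5},{}]' | python3 steer.py >/dev/null
python3 - <<'E'
from cell import r
from h import *
s=r.read_state();to(s,0.5,-228,99.5,0)
E
```

```text
t 13.3 pos [ 480.5 -288.8  127.7] mag [ 2.000e-01 -2.289e+02] yaw-W -0.007 zdir [-0.001 -0.001 -1.   ] F [ 5.  -2.3 -4.1] w 0.5 gf 0.0
shift [ 0.9  0.3 28.2] turn -0.007
```

```bash

echo '[{"dz":14},{"dz":10},{"dz":4},{}]' | python3 steer.py
echo '[{"dx":5},{"dx":10},{"dx":18},{"dx":20},{"dx":20},{"dx":20},{"dx":20},{"dx":20},{"dx":18},{"dx":12},{"dx":8},{}]' | python3 steer.py
python3 - <<'E'
from cell import r
from h import *
s=r.read_state();to(s,0.5,-37.5,99.5,0)
E
```

```text
t: 13.7
position: [480.9, -283.4, 100.4]
eef_rot: [-0.001, 0.76, 0.65, -0.0]
contact_force: [-0.2, 0.0, -0.3]
grip_width: 0.5
grip_force: 0.0
t: 14.9
position: [508.2, -114.8, 102.2]
eef_rot: [0.0, 0.76, 0.65, 0.0]
contact_force: [0.2, -0.2, -0.3]
grip_width: 0.8
grip_force: 0.0
t 14.9 pos [ 508.2 -114.8  102.2] mag [  0.7 -52.6] yaw-W -0.001 zdir [ 0.  0. -1.] F [ 0.2 -0.2 -0.3] w 0.8 gf 0.0
shift [15.1 -0.2  2.7] turn -0.001
```

```bash

echo '[{"dx":4,"dz":2},{"dx":4},{"dx":3},{"dx":2},{}]' | python3 steer.py
echo '[{"dx":1},{},{}]' | python3 steer.py
echo '[{"dx":1},{},{}]' | python3 steer.py
```

```text
t: 15.4
position: [510.1, -102.6, 99.8]
eef_rot: [-0.0, 0.76, 0.649, 0.0]
contact_force: [-0.0, -0.7, -0.5]
grip_width: 0.7
grip_force: 0.4
t: 15.7
position: [510.2, -101.9, 99.9]
eef_rot: [-0.0, 0.76, 0.649, 0.0]
contact_force: [-0.6, -2.4, -0.0]
grip_width: 0.8
grip_force: 0.9
t: 16.0
position: [510.4, -100.9, 100.0]
eef_rot: [-0.0, 0.76, 0.649, 0.0]
contact_force: [-0.0, -2.2, 0.6]
grip_width: 0.6
grip_force: 1.0
```

```bash

echo '[{"dx":1},{},{"dx":1},{}]' | python3 steer.py
echo '[{"dx":0.5},{}]' | python3 steer.py
```

```text
t: 16.4
position: [510.7, -99.0, 100.0]
eef_rot: [0.0, 0.76, 0.65, -0.0]
contact_force: [-0.5, -2.4, 0.1]
grip_width: 0.3
grip_force: 1.3
t: 16.6
position: [510.7, -98.8, 100.0]
eef_rot: [0.0, 0.76, 0.649, -0.0]
contact_force: [-0.9, -4.3, 0.6]
grip_width: 0.5
grip_force: 2.1
```

At the wall. Back off, rise, and go to centre.

```bash

echo '[{"dx":-2},{"dz":-20},{"dx":18},{"dx":20,"dy":-0.5},{}]' | python3 steer.py >/dev/null
echo '[{"dx":-1,"dz":8},{"dz":4},{"dz":3},{"dz":3},{"dz":3},{}]' | python3 steer.py
echo '[{"dz":3},{"dz":3},{"dz":2},{"dz":2},{"dz":2},{}]' | python3 steer.py
```

```text
t: 17.7
position: [516.9, -64.7, 100.9]
eef_rot: [0.002, 0.761, 0.649, 0.001]
contact_force: [1.0, 0.0, 6.3]
grip_width: 0.5
grip_force: 3.0
t: 18.3
position: [516.9, -64.7, 88.8]
eef_rot: [0.002, 0.761, 0.649, 0.001]
contact_force: [1.6, 0.4, 7.3]
grip_width: 0.3
grip_force: 3.9
```

```bash

echo '[{"dz":1.5},{"dz":1.7},{},{}]' | python3 steer.py
echo '[{"dz":-3},{"dz":-3},{}]' | python3 steer.py
echo '[{"dz":-20},{"dz":-20},{"dx":-40},{}]' | python3 steer.py >/dev/null
python3 - <<'E'
from cell import r
from h import *
s=r.read_state();show(s)
g=r.grab_frame("wrist");np.savez("w4.npz",p=s["position"],q=s["eef_rot"],**g)
cv2.imwrite("pics/w4.png",cv2.resize(g["frame"][80:270,160:350][:,:,::-1],None,fx=3,fy=3,interpolation=cv2.INTER_CUBIC))
E
```

```text
t: 18.7
position: [517.0, -64.7, 86.0]
eef_rot: [0.002, 0.761, 0.649, 0.001]
contact_force: [-0.6, 0.8, 9.1]
grip_width: 0.7
grip_force: 4.6
t: 19.0
position: [515.7, -64.3, 89.8]
eef_rot: [0.0, 0.761, 0.649, 0.0]
contact_force: [-0.3, 0.5, -0.4]
grip_width: 0.3
grip_force: 0.0
t 19.4 pos [ 509.  -106.4  129.7] mag [  0.1 -44.2] yaw-W -0.005 zdir [-0.    -0.002 -1.   ] F [-0.7 -0.4 -0.5] w 0.6 gf 0.0
```

View pics/w4.png

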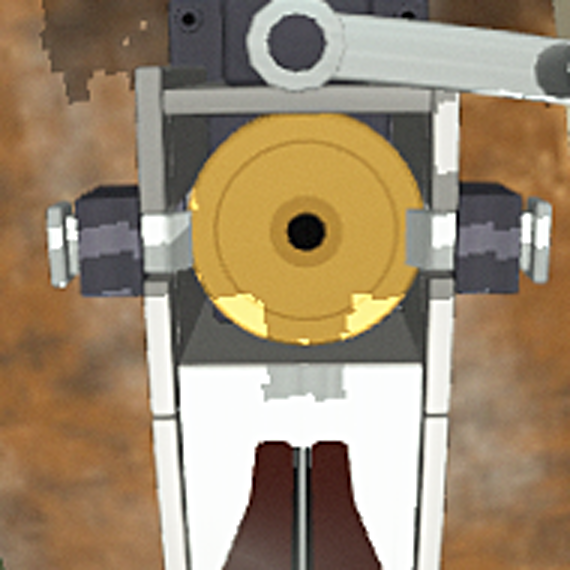

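The picture matches the previous one: the top blank sits level under both noses. I'll compute the move back to the post and check the nose tips.

```bash
python3 - <<'E'
from cell import r
from h import *
d=dict(np.load("w4.npz"))
f=lambda *X:((wpx(d,np.r_[mag(*X[:2]),X[2]])-[160,80])*3+1).round(0)
for X in((-24.5,0,88.5),(24.5,0,88.5),(-24.5,0,90),(24.5,0,90),(0,0,88.5),(-28,0,88.5),(28,0,88.5),(-35,-29,100),(35,-29,100)): print(X,f(*X))
E
echo '[{"dz":-20,"az":-0.14},{"dz":-20,"az":-0.14},{"az":-0.14},{"az":-0.14},{"az":-0.14},{"az":-0.14},{"az":-0.14},{"az":-0.14},{"az":-0.14},{"az":-0.13},{}]' | python3 steer.py 26 5 >/dev/null
python3 - <<'E'
from cell import r
from h import *
to(r.read_state(),55.5,39.5,150,1.39)
E
```

```text
(-24.5, 0, 88.5) [194. 240.]
(24.5, 0, 88.5) [405. 239.]
(-24.5, 0, 90) [193. 242.]
(24.5, 0, 90) [405. 241.]
(0, 0, 88.5) [299. 239.]
(-28, 0, 88.5) [179. 241.]
(28, 0, 88.5) [420. 239.]
(-35, -29, 100) [148. 375.]
(35, -29, 100) [452. 373.]
t 20.55 pos [ 509.2 -102.6  168.7] mag [ -0.2 -40.5] yaw-W 1.39 zdir [-0.002  0.001 -1.   ] F [ 0.5 -0.1 -0.1] w 26.3 gf 0.0
shift [-40.4  88.7  18.6] turn -0.0
```

```bash

echo '[{"dx":-13.5,"dy":30},{"dx":-13.5,"dy":30},{"dx":-13.5,"dy":28.7},{"dz":20},{}]' | python3 steer.py >/dev/null
python3 - <<'E'
from cell import r
from h import *
to(r.read_state(),55.5,39.5,111,1.39)
E
```

```text
t 21.05 pos [576.  -31.8 145.9] mag [54.8 39.8] yaw-W 1.386 zdir [-0.006  0.001 -1.   ] F [-0.5  0.5 -0.9] w 26.1 gf 0.0
shift [-0.9 -0.1 34.9] turn -0.004
```

```bash

echo '[{"dx":-0.5,"dz":15},{"dz":12},{"dz":9},{}]' | python3 steer.py
echo '[{},{},{},{}]' | python3 steer.py 0 5
python3 - <<'E'
from cell import r
from h import *
s=r.read_state()
m,y=show(s);p=np.r_[mag(0,44),0];print("pivot in tool",(m.T@(p-s["position"])).round(1))
E
```

```text
t: 21.45
position: [576.5, -33.5, 111.7]
eef_rot: [-0.002, 0.169, 0.986, -0.0]
contact_force: [-0.1, -0.1, -0.1]
grip_width: 25.8
grip_force: 0.0
t: 21.85
position: [578.0, -33.4, 114.6]
eef_rot: [0.001, 0.168, 0.986, -0.0]
contact_force: [0.5, 0.5, 2.0]
grip_width: 11.9
grip_force: 5.0
t 21.85 pos [578.  -33.4 114.6] mag [57.  38.6] yaw-W 1.388 zdir [ 0.001 -0.    -1.   ] F [0.5 0.5 2. ] w 11.9 gf 5.0
pivot in tool [ 57.2  -5.  114.5]
```

```bash

echo '[{"dx":-0.2,"dy":-7.9,"az":0.14},{"dx":-0.2,"dy":-7.9,"az":0.14},{"dx":-0.2,"dy":-7.9,"az":0.14},{"dx":-0.2,"dy":-7.9,"az":0.14},{"dx":-0.2,"dy":-7.9,"az":0.14},{"dx":-0.2,"dy":-7.9,"az":0.14},{"dx":-0.2,"dy":-7.9,"az":0.14},{"dx":-0.2,"dy":-7.9,"az":0.14},{"dx":-0.2,"dy":-7.9,"az":0.14},{"dx":-0.2,"dy":-7.9,"az":0.14},{}]' | python3 steer.py
echo '[{"dy":-2},{}]' | python3 steer.py
python3 - <<'E'
from cell import r
from h import *
show(r.read_state())
E
```

```text
t: 22.95
position: [518.4, -76.6, 114.5]
eef_rot: [0.001, 0.764, 0.645, -0.0]
contact_force: [-2.4, -1.0, 1.9]
grip_width: 12.4
grip_force: 5.0
t: 23.15
position: [517.3, -76.3, 114.5]
eef_rot: [0.001, 0.763, 0.647, 0.0]
contact_force: [0.4, -3.7, 2.9]
grip_width: 12.1
grip_force: 5.0
t 23.15 pos [517.3 -76.3 114.5] mag [  3.6 -13.2] yaw-W -0.01 zdir [ 0.002 -0.001 -1.   ] F [ 0.4 -3.7  2.9] w 12.1 gf 5.0
```

```bash

echo '[{"dy":-1},{"dy":-1},{}]' | python3 steer.py - 20
echo '[{"dy":-1},{}]' | python3 steer.py
echo '[{"dy":-1},{}]' | python3 steer.py
echo '[{"dy":-1},{}]' | python3 steer.py
```

```text
t: 23.45
position: [515.6, -76.2, 114.5]
eef_rot: [0.001, 0.763, 0.646, 0.0]
contact_force: [1.2, -5.0, 3.5]
grip_width: 11.9
grip_force: 20.0
t: 23.65
position: [514.8, -76.1, 114.5]
eef_rot: [0.002, 0.763, 0.646, 0.0]
contact_force: [3.0, -5.6, 3.4]
grip_width: 11.8
grip_force: 20.0
t: 23.85
position: [513.7, -75.8, 114.5]
eef_rot: [0.001, 0.763, 0.646, 0.0]
contact_force: [2.2, -4.9, 3.8]
grip_width: 11.5
grip_force: 20.0
t: 24.05
position: [513.2, -75.7, 114.5]
eef_rot: [0.002, 0.763, 0.646, 0.001]
contact_force: [4.1, -5.3, 3.0]
grip_width: 11.7
grip_force: 20.0
```

```bash

echo '[{"dy":-1},{}]' | python3 steer.py
echo '[{"dy":-1},{}]' | python3 steer.py
echo '[{"dy":-1},{}]' | python3 steer.py
```

```text
t: 24.25
position: [513.2, -75.7, 114.6]
eef_rot: [0.003, 0.763, 0.646, 0.002]
contact_force: [9.2, -6.0, 1.1]
grip_width: 11.8
grip_force: 20.0
t: 24.45
position: [513.1, -75.7, 114.6]
eef_rot: [0.004, 0.763, 0.646, 0.002]
contact_force: [12.4, -6.3, -0.8]
grip_width: 11.5
grip_force: 20.0
t: 24.65
position: [513.1, -75.7, 114.7]
eef_rot: [0.005, 0.763, 0.646, 0.003]
contact_force: [17.1, -6.6, -2.5]
grip_width: 11.9
grip_force: 20.0
```

Stop felt: position held steady while force rose. Relax, release, and rise.

```bash

echo '[{"dy":1.5},{}]' | python3 steer.py - 5
echo '[{},{},{},{"dz":-15},{"dz":-25},{"dz":-30},{"dx":-40},{"dx":-40,"dz":-20},{"dx":-40},{"dx":-40},{}]' | python3 steer.py 26 5
python3 - <<'E'
from cell import r
from h import *
s=r.read_state();show(s)
g=r.grab_frame("wrist");d=dict(p=s["position"],q=s["eef_rot"],**g)
h=r.grab_frame("scene");t=r.grab_frame("top")
for q in(0,.05,.1):print(q,wpx(d,np.r_[mag(56*np.sin(q),44-56*np.cos(q)),132]).round(1),wpx(d,np.r_[mag(0,44),106]).round(1),w2px(t,np.r_[mag(76*np.sin(q),44-76*np.cos(q)),106]).round(1))
A=cv2.resize(h["frame"][175:260,165:305][:,:,::-1],(780,474//2*1+60),interpolation=cv2.INTER_CUBIC)
B=cv2.resize(t["frame"][155:200,170:290][:,:,::-1],(780,292),interpolation=cv2.INTER_CUBIC)
cv2.imwrite("pics/end.png",np.vstack([A,B]))
a=np.load("top0.npz")["frame"].astype(int);b=t["frame"].astype(int)
ys,xs=np.where((abs(a-b).max(2)>60));print("changed px outside mag:",[(x,y) for x,y in zip(xs,ys) if x>285 and 130<y<235][:20])
E
```

```text
t: 24.85
position: [513.0, -75.5, 114.6]
eef_rot: [0.003, 0.763, 0.646, 0.002]
contact_force: [9.8, -5.8, 0.3]
grip_width: 12.5
grip_force: 5.0
t: 25.95
position: [482.6, -236.2, 204.5]
eef_rot: [0.0, 0.765, 0.644, -0.001]
contact_force: [0.2, -0.5, 0.9]
grip_width: 26.4
grip_force: 0.0
t 25.95 pos [ 482.6 -236.2  204.5] mag [  -5.9 -176.5] yaw-W -0.017 zdir [-0.    -0.001 -1.   ] F [ 0.2 -0.5  0.9] w 26.4 gf 0.0
0 [264.    3.7] [262.5 -41.3] [207.5 182.8]
0.05 [267.6   3.6] [262.5 -41.3] [207.7 181.4]
0.1 [271.2   3.4] [262.5 -41.3] [207.7 180. ]
changed px outside mag: [(np.int64(286), np.int64(175)), (np.int64(286), np.int64(176)), (np.int64(287), np.int64(176)), (np.int64(288), np.int64(176)), (np.int64(286), np.int64(177)), (np.int64(287), np.int64(177)), (np.int64(288), np.int64(177)), (np.int64(289), np.int64(177)), (np.int64(286), np.int64(178)), (np.int64(287), np.int64(178)), (np.int64(288), np.int64(178)), (np.int64(289), np.int64(178)), (np.int64(294), np.int64(178)), (np.int64(295), np.int64(178)), (np.int64(296), np.int64(178)), (np.int64(286), np.int64(179)), (np.int64(287), np.int64(179)), (np.int64(288), np.int64(179)), (np.int64(289), np.int64(179)), (np.int64(293), np.int64(179))]
```

View pics/end.png

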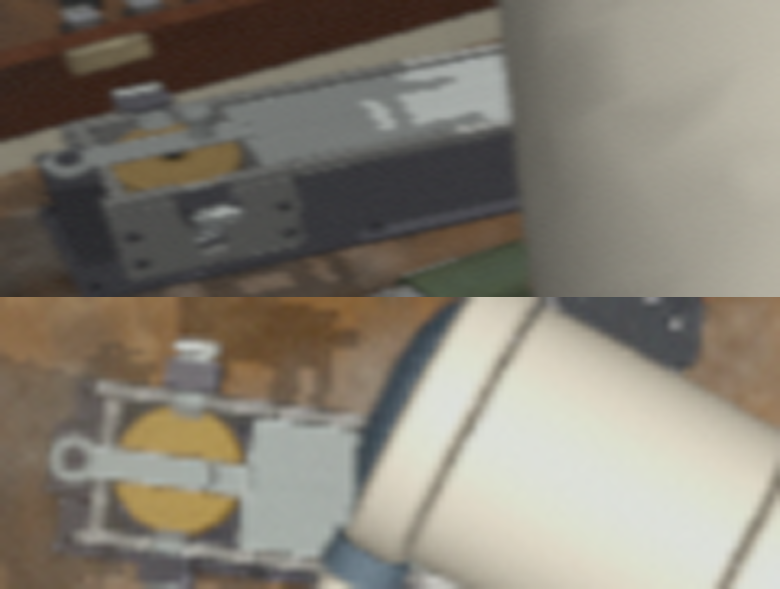

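The keeper lies shut along the rail axis over the latched blanks, with both catches out, and the robot is clear of everything.

```bash
python3 -c "
from cell import r
print(r.close_job())"
```

```text
the job is handed in; nothing more can be done
None
```

Job handed in at about 26 s: both blanks are latched in the magazine, one on the other, and the keeper is shut against its stop. No contact with the tools or tins was felt, but the arm blocked the final camera check of them.

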